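# Put away the hex adapters by size

### The arm

A 6-joint arm with a two-finger parallel gripper is mounted at the origin on the work surface. World frame = base frame: x ahead of the robot, y to its left, z up, the work surface at z = 0. Lengths are in m, angles in rad, forces in N, time in s.
With the tool pointing down it reaches from about 0.3 to 0.775 m from the base axis. Payload 14.6 kg.
Tool frame: the origin (TCP) lies on the centre line of the jaws, within the pads' length; the fingertips stand 19 mm ahead of it and the grasp point (between the pads) is the TCP; z points along the fingers, y is the direction in which the jaws open and shut (so a half turn about z gives the same grasp; the last joint's range is limited). The gripper opens to 94 mm and grips with 3 to 60 N. Pads are 16 mm wide; open, the fingers measure 119 mm over their backs; the gripper's body (75 mm by 177 mm) begins 78 mm behind the grasp point.
Start: joints at [-1.37, 0.3, 1.521, -0, 1.321, -0.067], TCP at [0.146, -0.53, 0.224] pointing down, gripper open.
Joint ranges: [-3.03, 3.03], [-0.79, 2.21], [0.23, 2.52], [-1.04, 4.18], [0, 3.07], [-2.55, 2.55]. Speed limits (rad/s): [2.22, 2.22, 2.57, 3.14, 3.14, 3.14].

### API

Orientations are given as [roll, pitch, yaw] about the fixed x, y, z axes, in that order (R = Rz(yaw) Ry(pitch) Rx(roll)).
In Python, from station import ctrl gives the robot as it stands. The module is installed in compiled form; this text tells all that it offers.
- The arm moves only by the shell command python3 -m creep 'ROWS' [FORCE]. ROWS is a JSON object of lists of equal length, an entry for each row: "translation": the shift along the world's x, y, z in mm, a list of three; "yaw": the turn about the world's z in rad; "gripper": the closure in counts, from 0 (fully open) to 255 (shut). A call has 1 to 5 rows; each row is the pose to reach, as a shift and turn from the pose measured when the call began; what a row does not reach only later rows make up. A row lasts 1/12 s, in which the tool goes at most 41.7 mm and 7.16 degrees, less where a joint would pass 70% of its speed; a pose out of reach is approached as far as the arm can. A call with a gripper value outside its range is refused whole. The fingers move at their own pace and stop on an object; FORCE is the grip in N (left out, the last holds). Time passes only in rows, so rows that repeat a pose let the fingers close. It gives the time, the measured TCP pose, the force and the opening at its end, in the units of the state.
- ctrl.get_obs(): the state, without advancing time (a new reading comes with each control period).
- ctrl.camera(name): name is "side" or "top"; returns a dict with "pixels" (400x640x3 uint8, red, green, blue), "depth" (400x640 float32, m along the optical axis (not along the pixel's ray), 0 where there is no reading), "fx", "fy", "cx", "cy" (pixels), "R" (3x3) and "t" (3): a world point X has camera coordinates R X + t. Camera axes: x right, y down, z forward; pixel columns grow to the right and rows downward; lengths in m; the calibration is good to about 2 mm. A picture is of the moment at which its call begins.
- ctrl.hand_in(): hands the job in, once; it reports no verdict.
The state is a dict: "time_s": time; "qpos": joint angles; "joint_vel": joint speeds; "tau": joint torques, N m; "ee_pos": TCP position; "eef_rot": TCP orientation; "force": force on the tool from outside, world axes, zero at the start; "moment": the same for the moment, N m; "grip_width": finger opening in m.
Only numpy, scipy, OpenCV 4.12 (cv2) and the standard library are available. Lean on these libraries where they do the work, as an engineer would, in place of code of your own. Each camera call takes 0.05 s, during which the arm holds its last target. There are 200 camera calls.

### The job

Pick out the three straight hex adapters among the fittings on the counter and put each one away in the tray of its own size (large adapter in the largest tray, medium in the middle-sized, small in the smallest), starting with the large one, then the medium, then the small. Stand each upright, its whole foot on the round rubber pad in the middle of the tray, and let go of it before fetching the next. Leave the elbow, the tee, the wrench and the jar where they are.

Things in the scene. Friction and masses are not known exactly. Their poses are not given: they have to be found in the camera images.
- adapter_large_mid (a point): The large straight hex adapter: plain steel, 66 mm tall, standing upright on one round threaded end; ends 40 mm in diameter, and around its middle a hexagonal collar 22 mm high, 50 mm across the flats (57.7 mm across the corners). Both ends alike. Loose. The point is the centre, half-way up (33 mm above its foot). z along the adapter (up); x is square to one pair of flats, the other pairs lie at 60 degree steps.
- adapter_medium_mid (a point): The medium straight hex adapter: plain steel, 58 mm tall, standing upright on one round threaded end; ends 29 mm in diameter, and around its middle a hexagonal collar 20 mm high, 36 mm across the flats (41.6 mm across the corners). Both ends alike. Loose. The point is the centre, half-way up (29 mm above its foot). z along the adapter (up); x is square to one pair of flats, the other pairs lie at 60 degree steps.
- adapter_small_mid (a point): The small straight hex adapter: plain steel, 50 mm tall, standing upright on one round threaded end; ends 20 mm in diameter, and around its middle a hexagonal collar 18 mm high, 24 mm across the flats (27.7 mm across the corners). Both ends alike. Loose. The point is the centre, half-way up (25 mm above its foot). z along the adapter (up); x is square to one pair of flats, the other pairs lie at 60 degree steps.
- tray_large: The large tray: square, dark grey steel, 140 mm by 140 mm outside, walls 3 mm thick and 14 mm high above the counter, floor 3 mm thick, fixed to the counter. A flat light grey round rubber pad of 70 mm diameter is flush with the floor at its middle. A blank white label is on the side towards the robot. Origin: centre of the underside, on the counter; x and y along its sides, z up.
- tray_medium: The medium tray: square, dark grey steel, 108 mm by 108 mm outside, walls 3 mm thick and 14 mm high above the counter, floor 3 mm thick, fixed to the counter. A flat light grey round rubber pad of 59 mm diameter is flush with the floor at its middle. A blank white label is on the side towards the robot. Origin: centre of the underside, on the counter; x and y along its sides, z up.
- tray_small: The small tray: square, dark grey steel, 82 mm by 82 mm outside, walls 3 mm thick and 14 mm high above the counter, floor 3 mm thick, fixed to the counter. A flat light grey round rubber pad of 50 mm diameter is flush with the floor at its middle. A blank white label is on the side towards the robot. Origin: centre of the underside, on the counter; x and y along its sides, z up.
- elbow: A steel elbow fitting, standing on one end with the other end sticking out level to +x; 50 mm tall, about 57 mm long, on a round foot 38 mm in diameter. Not an adapter: stays where it is. Loose. Origin: centre of its foot, on the counter.
- tee: A steel tee fitting lying flat, three round ends; 74 mm along y, 52 mm along x, 30 mm high. Not an adapter: stays where it is. Loose. Origin: under its middle block, on the counter.
- wrench: A steel wrench about 170 mm long lying along its x at the left side of the work. Loose, stays where it is. Origin: on the counter, under it.
- jar: A white closed jar, 56 mm in diameter, 75 mm tall, at the right side of the work. Loose, stays where it is. Origin: centre of its underside.
There are look-alikes about, which are no part of the job. Leave any blue look-alike of the part that bears adapter_medium_mid alone.

How it is judged:
By the outcome, as a careful person would: the job done as asked, in the order asked, and still so for the second after the job is handed in, with the robot touching nothing.
It also fails if it takes over 88 s, if anything falls off the work surface, if the arm or the gripper's body presses on something with over 40 N, if the wrist force passes 120 N, or if a joint passes its speed limit or range.

## Working session

There is one attempt and no reset: what is moved stays moved. The work goes in short steps, Python scripts to look and compute and a shell command to move; the robot and the scene stay as the last step left them, time stands still between calls to the robot, and variables do not carry over. Pictures are saved under pics/ and viewed, about 12 in all and at most 16, crops included, and the job is handed in when it is done.

```bash
mkdir -p pics
cat > h.py <<'E'
import numpy as np, cv2
from station import ctrl
def snap(name,fn=None):
    c=ctrl.camera(name); c['R']=np.array(c['R']); c['t']=np.array(c['t'])
    if fn: cv2.imwrite(fn,c['pixels'][:,:,::-1])
    return c
def world(c):
    d=c['depth']; v,u=np.mgrid[:d.shape[0],:d.shape[1]]
    P=np.stack([(u-c['cx'])/c['fx']*d,(v-c['cy'])/c['fy']*d,d],-1)
    W=(P-c['t'])@c['R']; W[d==0]=np.nan
    return W
E
python3 - <<'E'
from h import *
for n in('top','side'):
    c=snap(n,f'pics/{n}1.png'); print(n,c['fx'],c['R'].round(2).tolist(),c['t'], (-c['R'].T@c['t']).round(3))
    np.save(n+'.npy',world(c))
o=ctrl.get_obs();print(o)
E
```

```text
top 463.8855902137726 [[-0.01, -1.0, -0.01], [-0.99, 0.01, -0.14], [0.14, 0.01, -0.99]] [0.01860924 0.51188865 1.05916868] [0.356 0.008 1.121]
side 499.6997281463592 [[-0.74, -0.67, 0.01], [-0.41, 0.43, -0.81], [0.54, -0.6, -0.59]] [0.36109857 0.24107098 0.93016134] [-0.135  0.698  0.741]
{'time_s': 0.1, 'qpos': array([-1.36960381e+00,  3.00398065e-01,  1.52149398e+00,  7.69998995e-06,
        1.32066506e+00, -6.66198898e-02]), 'joint_vel': array([ 7.64439901e-05, -2.34513101e-03, -2.64123193e-03,  7.60052671e-04,
        1.31245153e-04, -8.59630668e-04]), 'tau': array([-3.99223090e-04, -5.32644761e+01, -3.53284800e+01,  7.09098321e-02,
        2.34447228e-02, -6.20206674e-05]), 'ee_pos': array([ 0.14549123, -0.53020286,  0.22396322]), 'eef_rot': array([-3.14063084e+00, -7.16459886e-05,  2.67810462e-01]), 'force': array([ 0.90959129,  0.36485472, -0.83677297]), 'moment': array([-0.04643954, -0.05331208, -0.06100432]), 'grip_width': 0.0937060016368976}
```

View pics/top1.png

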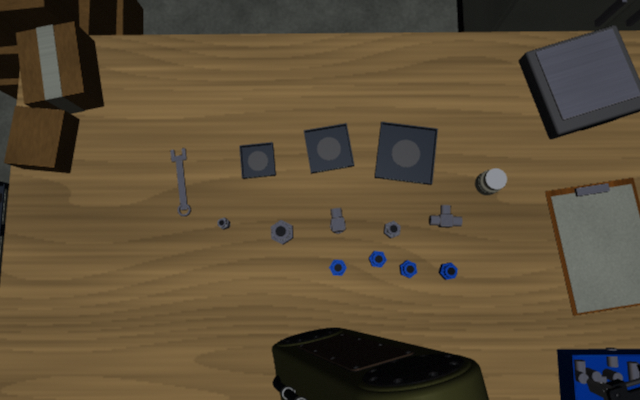

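View pics/side1.png

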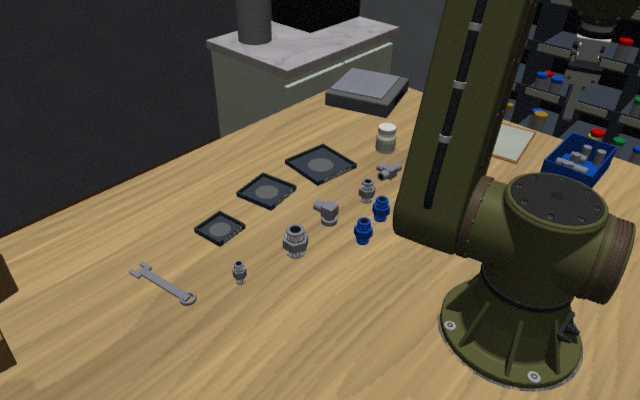

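Top view: steel adapters at (224,224) small, (282,232) large, (392,229) medium. The elbow is at (337,220), the tee at (446,217) and four blue look-alikes are in rows 259–271. Tray pads are at (258,160), (329,148) and (406,153). The side view agrees.

```bash
cat > m.py <<'E'
from h import *
W=np.load('top.npy'); img=cv2.imread('pics/top1.png')
print('table z', np.nanmedian(W[285:320,230:260,2]))
def hexfit(P,af):
    # P: Nx2 collar-top pts ; yaw mod 60 by max support width fit
    best=[]
    for a in np.radians(np.arange(0,60,1)):
        w=[np.ptp(P@[np.cos(a+k*np.pi/3),np.sin(a+k*np.pi/3)]) for k in range(3)]
        best.append((sum(w),np.degrees(a)))
    return min(best)[1]
for n,(u,v),h,ch,af in(('L',(282,232),.066,.044,.050),('M',(392,229),.058,.039,.036),('S',(224,224),.050,.034,.024)):
    r=18; S=W[v-r:v+r,u-r:u+r].reshape(-1,3); S=S[S[:,2]>0.012]
    T=S[S[:,2]>h-.007]; C=S[(S[:,2]>ch-.006)]
    m=cv2.minEnclosingCircle(T[:,:2].astype(np.float32)); m2=cv2.minEnclosingCircle(C[:,:2].astype(np.float32))
    print(n,'max z',S[:,2].max().round(4),'top',len(T),np.round(m[0],4),round(m[1]*2,4),'collar',np.round(m2[0],4),round(m2[1]*2,4),'yaw60',hexfit(C[:,:2],af))
for n,(u,v),s in(('L',(406,153),.14),('M',(329,148),.108),('S',(258,160),.082)):
    r=40 if n=='L' else 30 if n=='M' else 24
    hsv=cv2.cvtColor(img,cv2.COLOR_BGR2HSV)[v-r:v+r,u-r:u+r]
    sub=W[v-r:v+r,u-r:u+r]; b=img[v-r:v+r,u-r:u+r].astype(int)
    k=((b[...,2]-b[...,0])<12)&(np.abs(sub[...,2])<.03)
    k=cv2.morphologyEx(k.astype(np.uint8),cv2.MORPH_OPEN,np.ones((3,3)))
    nl,lab,st,ct=cv2.connectedComponentsWithStats(k); k=lab==1+st[1:,4].argmax()
    P=sub[k]; q=cv2.minAreaRect(P[:,:2].astype(np.float32))
    pad=k&(b.sum(-1)>b[k].sum(-1).mean()+25); Pp=sub[pad]
    c2=cv2.minEnclosingCircle(Pp[:,:2].astype(np.float32))
    print('tray',n,np.round(q[0],4),np.round(q[1],4),'ang',round(q[2],1),'pad med',np.median(Pp[:,:2],0).round(4),np.mean(Pp,0).round(4),c2)
E
python3 m.py
python3 -c "
import cv2
i=cv2.imread('pics/top1.png')
c=[cv2.resize(i[v-20:v+20,u-20:u+20],(390,390),interpolation=cv2.INTER_CUBIC) for u,v in((282,232),(392,229))]
cv2.imwrite('pics/crop.png',cv2.convertScaleAbs(cv2.hconcat(c),alpha=1.8))"
```

```text
table z -0.0019254644020855686
L max z 0.0698 top 237 [0.4364 0.121 ] 0.0414 collar [0.4366 0.1211] 0.0564 yaw60 33.0
M max z 0.0603 top 127 [ 0.4411 -0.1372] 0.03 collar [ 0.4413 -0.1373] 0.0407 yaw60 22.0
S max z 0.0527 top 64 [0.4582 0.2605] 0.0219 collar [0.4588 0.2594] 0.0257 yaw60 16.0
tray L [ 0.6298 -0.1822] [0.1422 0.1403] ang 82.2 pad med [ 0.6298 -0.1812] [ 0.63   -0.1811  0.0017] ((0.6134034395217896, -0.1641884595155716), 0.058608293533325195)
tray M [0.6441 0.0083] [0.1088 0.1081] ang 9.5 pad med [0.644  0.0099] [0.6437 0.0095 0.0018] ((0.6303448677062988, 0.005897074937820435), 0.061618056148290634)
tray S [0.6139 0.1843] [0.082  0.0803] ang 5.7 pad med [0.6136 0.1837] [0.6141 0.1843 0.0017] ((0.6139646172523499, 0.18415653705596924), 0.025264322757720947)
```

View pics/crop.png

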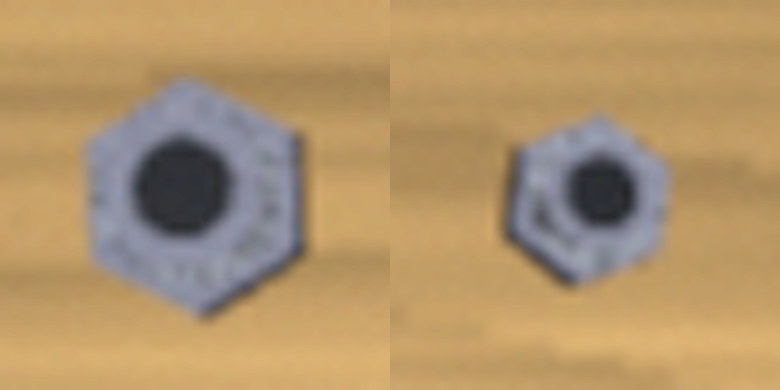

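Measured sizes and heights match the spec, with a camera z bias of about -2 mm on the counter and +3 mm on the tops. The crop gives hex flats at about 34° for the large and 21° for the medium, agreeing with the fit. Next I move over the large one.

```bash
python3 -m creep '{"translation":[[130,130,0],[130,130,0],[130,130,0],[130,130,0],[130,130,0]],"yaw":[-0.2,-0.2,-0.2,-0.2,-0.2],"gripper":[0,0,0,0,0]}' 20
python3 -m creep '{"translation":[[100,150,0],[100,150,0],[100,150,0],[100,150,0],[100,150,0]],"yaw":[0,0,0,0,0],"gripper":[0,0,0,0,0]}'
python3 -m creep '{"translation":[[50,150,0],[50,150,0],[50,150,0],[50,150,0],[50,150,0]],"yaw":[0,0,0,0,0],"gripper":[0,0,0,0,0]}'
python3 -m creep '{"translation":[[10,150,0],[10,150,0],[10,150,0],[10,150,0],[10,150,0]],"yaw":[0,0,0,0,0],"gripper":[0,0,0,0,0]}'
```

```text
time_s: 0.52
ee_pos: [0.2776, -0.3973, 0.2239]
eef_rot: [-3.14, -0.0, 0.07]
force: [-0.2, -0.6, -0.1]
grip_width: 0.0938
time_s: 0.93
ee_pos: [0.3791, -0.2439, 0.2238]
eef_rot: [-3.139, -0.001, 0.072]
force: [-0.0, -1.3, -0.3]
grip_width: 0.0939
time_s: 1.35
ee_pos: [0.4301, -0.0892, 0.2237]
eef_rot: [-3.138, -0.001, 0.077]
force: [-0.3, -0.3, -0.4]
grip_width: 0.0943
time_s: 1.77
ee_pos: [0.4399, 0.0644, 0.2236]
eef_rot: [-3.138, -0.0, 0.08]
force: [-0.1, -1.0, -0.7]
grip_width: 0.094
```

```bash
python3 -m creep '{"translation":[[-3,57,0],[-3,57,0],[-3,57,-70],[-3,57,-100],[-3,57,-100]],"yaw":[0,0,0,0,0],"gripper":[0,0,0,0,0]}'
python3 - <<'E'
from h import *
c=snap('side','pics/s2.png'); i=cv2.imread('pics/s2.png')[150:290,220:420]
cv2.imwrite('pics/s2c.png',cv2.resize(i,None,fx=4,fy=4))
E
```

```text
time_s: 2.18
ee_pos: [0.4349, 0.1204, 0.1192]
eef_rot: [-3.138, 0.005, 0.081]
force: [-0.3, 0.2, -1.3]
grip_width: 0.0939
```

View pics/s2c.png

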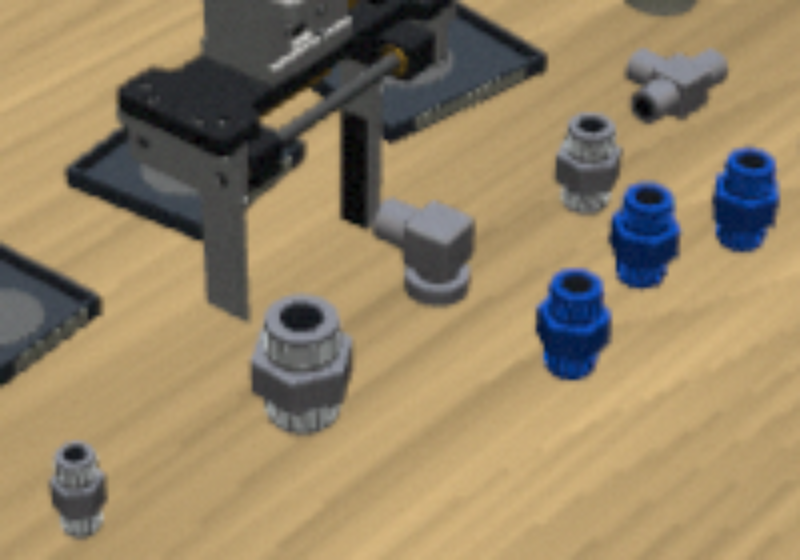

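The gripper straddles the large adapter. Its fingertips' midpoint at about (290,265) in the crop sits just above the adapter top at (300,318). Descending and gripping.

```bash
python3 -m creep '{"translation":[[1,1,-40],[1,1,-70],[1,1,-84],[1,1,-84],[1,1,-84]],"yaw":[0,0,0,0,0],"gripper":[0,0,0,0,0]}'
python3 -m creep '{"translation":[[0,0,0],[0,0,0],[0,0,0],[0,0,0],[0,0,0]],"yaw":[0,0,0,0,0],"gripper":[160,160,160,160,160]}' 35
python3 -m creep '{"translation":[[0,0,0],[0,0,0],[0,0,0],[0,0,0],[0,0,0]],"yaw":[0,0,0,0,0],"gripper":[160,160,160,160,160]}'
```

```text
time_s: 2.65
ee_pos: [0.4359, 0.1207, 0.0347]
eef_rot: [-3.139, 0.008, 0.08]
force: [0.5, -0.1, -0.2]
grip_width: 0.0938
time_s: 3.07
ee_pos: [0.4361, 0.1207, 0.0352]
eef_rot: [-3.139, 0.007, 0.08]
force: [0.0, 0.6, -0.5]
grip_width: 0.0641
time_s: 3.48
ee_pos: [0.4363, 0.1206, 0.0354]
eef_rot: [-3.139, 0.006, 0.08]
force: [-1.2, -2.6, 6.4]
grip_width: 0.0497
```

```bash
python3 -m creep '{"translation":[[0,0,20],[0,0,60],[0,0,90],[0,0,90],[0,0,90]],"yaw":[0,0,0,0,0],"gripper":[160,160,160,160,160]}'
python3 -m creep '{"translation":[[97,-152,0],[97,-152,0],[97,-152,0],[97,-152,0],[97,-152,0]],"yaw":[0,0,0,0,0],"gripper":[160,160,160,160,160]}'
python3 -m creep '{"translation":[[93,-146,0],[93,-146,0],[93,-146,0],[93,-146,0],[93,-146,0]],"yaw":[0,0,0,0,0],"gripper":[160,160,160,160,160]}'
python3 -m creep '{"translation":[[0,0,0],[0,0,0],[0,0,0]],"yaw":[0,0,0],"gripper":[160,160,160]}'
python3 - <<'E'
from h import *
c=snap('side','pics/s3.png'); i=cv2.imread('pics/s3.png')[50:250,200:440]
cv2.imwrite('pics/s3c.png',cv2.resize(i,None,fx=3,fy=3))
E
```

```text
time_s: 3.9
ee_pos: [0.4365, 0.1208, 0.1259]
eef_rot: [-3.139, 0.005, 0.08]
force: [0.1, 0.7, -4.9]
grip_width: 0.0493
time_s: 4.32
ee_pos: [0.5345, -0.0352, 0.1234]
eef_rot: [-3.139, 0.007, 0.077]
force: [0.8, 0.2, -4.2]
grip_width: 0.0496
time_s: 4.73
ee_pos: [0.6281, -0.1856, 0.1198]
eef_rot: [-3.138, 0.01, 0.074]
force: [-1.3, -0.1, -4.8]
grip_width: 0.0494
time_s: 4.98
ee_pos: [0.627, -0.1844, 0.1179]
eef_rot: [-3.136, 0.013, 0.075]
force: [0.2, 0.5, -4.3]
grip_width: 0.0498
```

View pics/s3c.png

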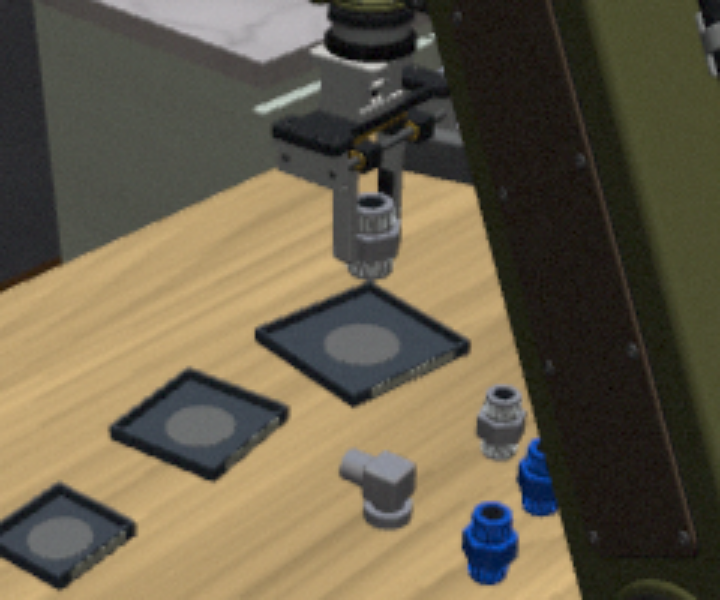

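The adapter hangs upright above the large tray, whose pad is at (362,345) in the crop. Lowering.

```bash
python3 -m creep '{"translation":[[2,2,-30],[2,2,-55],[2,2,-70],[2,2,-72],[2,2,-72]],"yaw":[0,0,0,0,0],"gripper":[160,160,160,160,160]}'
python3 -m creep '{"translation":[[0,0,-2],[0,0,-4],[0,0,-5],[0,0,-5],[0,0,-5]],"yaw":[0,0,0,0,0],"gripper":[160,160,160,160,160]}'
```

```text
time_s: 5.45
ee_pos: [0.6289, -0.181, 0.0465]
eef_rot: [-3.136, 0.013, 0.076]
force: [0.2, -0.1, -2.5]
grip_width: 0.0494
time_s: 5.87
ee_pos: [0.6291, -0.1811, 0.0419]
eef_rot: [-3.137, 0.013, 0.076]
force: [0.1, 0.8, -4.2]
grip_width: 0.0499
```

```bash
python3 -m creep '{"translation":[[0,0,-1],[0,0,-2],[0,0,-3],[0,0,-4],[0,0,-4]],"yaw":[0,0,0,0,0],"gripper":[160,160,160,160,160]}'
```

```text
time_s: 6.28
ee_pos: [0.6292, -0.1812, 0.0386]
eef_rot: [-3.137, 0.012, 0.076]
force: [-3.1, -0.3, 3.5]
grip_width: 0.0496
```

```bash
python3 -m creep '{"translation":[[0,0,0],[0,0,0],[0,0,0],[0,0,0],[0,0,0]],"yaw":[0,0,0,0,0],"gripper":[50,50,50,50,50]}'
python3 -m creep '{"translation":[[0,0,0],[0,0,30],[0,0,70],[0,0,110],[0,0,110]],"yaw":[0,0,0,0,0],"gripper":[50,50,50,50,50]}'
python3 -m creep '{"translation":[[-90,25,0],[-90,25,0],[-90,25,0],[-90,25,0],[-90,25,0]],"yaw":[-0.23,-0.23,-0.23,-0.23,-0.23],"gripper":[70,70,70,70,70]}'
python3 - <<'E'
from h import *
c=snap('side','pics/s4.png'); i=cv2.imread('pics/s4.png')[50:250,200:440]
cv2.imwrite('pics/s4c.png',cv2.resize(i,None,fx=3,fy=3))
W=world(c); S=W[60:200,260:400].reshape(-1,3)
S=S[(abs(S[:,0]-.63)<.05)&(abs(S[:,1]+.18)<.05)&(S[:,2]>.015)&(S[:,2]<.085)]
T=S[S[:,2]>.06];print(S[:,2].max(),np.median(T,0),len(T),cv2.minEnclosingCircle(T[:,:2].astype(np.float32)))
E
```

```text
time_s: 6.7
ee_pos: [0.6292, -0.1812, 0.0386]
eef_rot: [-3.137, 0.012, 0.076]
force: [0.4, -0.1, 0.9]
grip_width: 0.0756
time_s: 7.12
ee_pos: [0.6319, -0.1821, 0.1574]
eef_rot: [-3.142, 0.001, 0.076]
force: [0.4, -0.2, 1.5]
grip_width: 0.0754
time_s: 7.53
ee_pos: [0.5426, -0.1573, 0.1582]
eef_rot: [3.141, -0.001, -0.153]
force: [1.3, -1.1, 0.1]
grip_width: 0.0684
0.07298943330856816 [ 0.61926416 -0.1764333   0.06861735] 131 ((0.6219226121902466, -0.1828550398349762), 0.02273833379149437)
```

View pics/s4c.png

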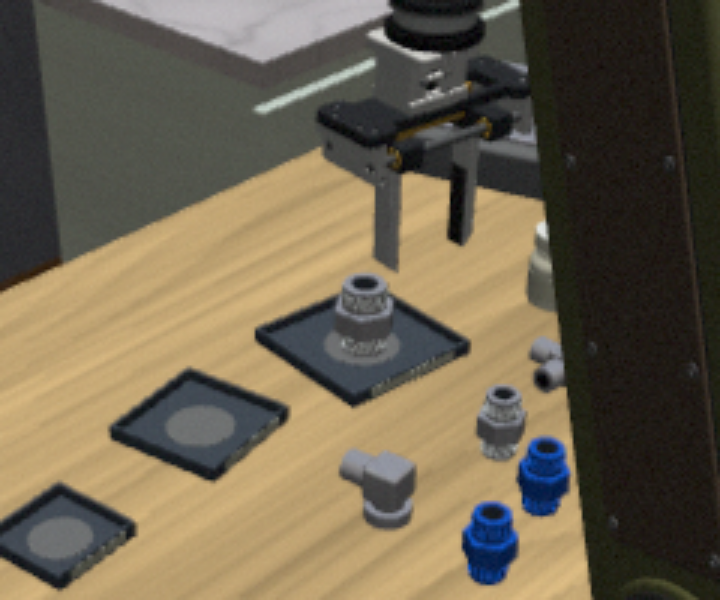

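The large adapter stands upright on its pad at (363,345). Next is the medium.

```bash
python3 -m creep '{"translation":[[-101,20,0],[-101,20,0],[-101,20,0],[-101,20,-40],[-101,20,-40]],"yaw":[0,0,0,0,0],"gripper":[70,70,70,70,70]}'
python3 - <<'E'
from h import *
c=snap('side','pics/s5.png'); i=cv2.imread('pics/s5.png')[100:250,280:480]
cv2.imwrite('pics/s5c.png',cv2.resize(i,None,fx=4,fy=4))
E
```

```text
time_s: 8.0
ee_pos: [0.4406, -0.1371, 0.1141]
eef_rot: [-3.141, 0.004, -0.153]
force: [-0.8, 0.3, -1.9]
grip_width: 0.0682
```

View pics/s5c.png

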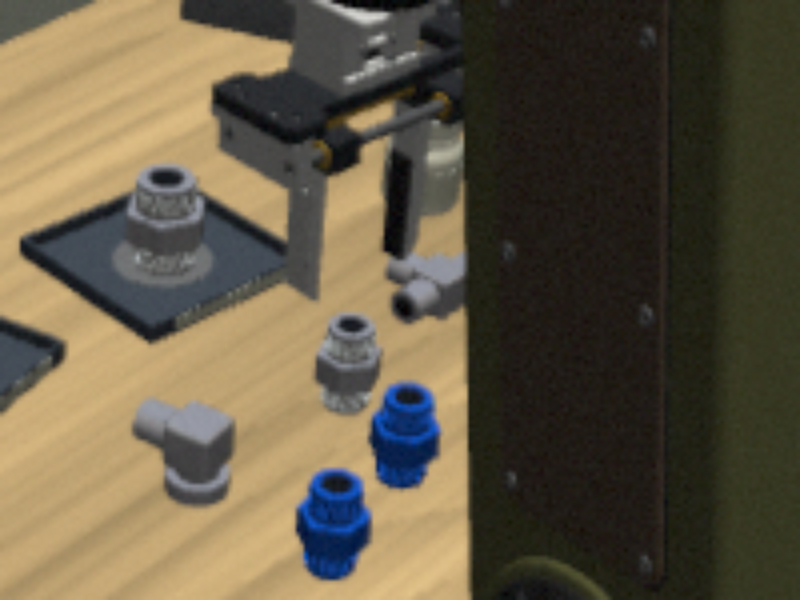

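The fingers are centred above the steel medium adapter at (348,330), clear of the blue ones and the tee.

```bash
python3 -m creep '{"translation":[[0,0,-40],[0,0,-70],[0,0,-82],[0,0,-82],[0,0,-82]],"yaw":[0,0,0,0,0],"gripper":[70,70,70,70,70]}'
python3 -m creep '{"translation":[[0,0,0],[0,0,0],[0,0,0],[0,0,0],[0,0,0]],"yaw":[0,0,0,0,0],"gripper":[195,195,195,195,195]}'
python3 -m creep '{"translation":[[0,0,0],[0,0,0],[0,0,0],[0,0,0],[0,0,0]],"yaw":[0,0,0,0,0],"gripper":[195,195,195,195,195]}'
python3 -m creep '{"translation":[[0,0,15],[0,0,50],[0,0,90],[0,0,100],[0,0,100]],"yaw":[0,0,0,0,0],"gripper":[195,195,195,195,195]}'
```

```text
time_s: 8.47
ee_pos: [0.4428, -0.1377, 0.035]
eef_rot: [-3.141, 0.004, -0.152]
force: [0.4, -0.3, 0.7]
grip_width: 0.0681
time_s: 8.88
ee_pos: [0.4431, -0.1379, 0.0355]
eef_rot: [-3.141, 0.003, -0.152]
force: [-0.6, -1.9, 0.4]
grip_width: 0.0382
time_s: 9.3
ee_pos: [0.4431, -0.1379, 0.0355]
eef_rot: [-3.141, 0.003, -0.152]
force: [-1.0, -1.1, -0.0]
grip_width: 0.0353
time_s: 9.72
ee_pos: [0.4443, -0.1383, 0.1381]
eef_rot: [3.141, -0.002, -0.152]
force: [0.1, -0.6, -2.6]
grip_width: 0.0357
```

```bash
python3 -m creep '{"translation":[[101,74,0],[101,74,0],[101,74,0],[101,74,0],[101,74,0]],"yaw":[0.08,0.08,0.08,0.08,0.08],"gripper":[195,195,195,195,195]}'
python3 -m creep '{"translation":[[99,71,0],[99,71,0],[99,71,0],[99,71,0],[99,71,0]],"yaw":[0.08,0.08,0.08,0.08,0.08],"gripper":[195,195,195,195,195]}'
python3 -m creep '{"translation":[[0,0,0],[0,0,0],[0,0,0]],"yaw":[0,0,0],"gripper":[195,195,195]}'
```

```text
time_s: 10.13
ee_pos: [0.5453, -0.0629, 0.1354]
eef_rot: [3.141, 0.001, -0.07]
force: [-0.3, 0.5, -2.4]
grip_width: 0.0358
time_s: 10.55
ee_pos: [0.6438, 0.0083, 0.1328]
eef_rot: [3.141, 0.005, 0.011]
force: [0.2, -0.1, -2.0]
grip_width: 0.0353
time_s: 10.8
ee_pos: [0.643, 0.0073, 0.1326]
eef_rot: [3.141, 0.006, 0.01]
force: [0.6, 0.6, -1.4]
grip_width: 0.0357
```

```bash
python3 -m creep '{"translation":[[3,1,-35],[3,1,-65],[3,1,-85],[3,1,-89],[3,1,-89]],"yaw":[0,0,0,0,0],"gripper":[195,195,195,195,195]}'
python3 -m creep '{"translation":[[0,0,-1],[0,0,-2],[0,0,-3],[0,0,-4],[0,0,-4]],"yaw":[0,0,0,0,0],"gripper":[195,195,195,195,195]}'
```

```text
time_s: 11.22
ee_pos: [0.6453, 0.0078, 0.0429]
eef_rot: [3.141, 0.007, 0.009]
force: [0.5, -0.4, -1.4]
grip_width: 0.0363
time_s: 11.63
ee_pos: [0.6455, 0.0078, 0.0394]
eef_rot: [3.141, 0.007, 0.01]
force: [0.9, -0.2, -2.0]
grip_width: 0.0357
```

```bash
python3 -m creep '{"translation":[[0,0,-1],[0,0,-1],[0,0,-2],[0,0,-2]],"yaw":[0,0,0,0],"gripper":[195,195,195,195]}'
```

```text
time_s: 11.97
ee_pos: [0.6458, 0.0078, 0.0386]
eef_rot: [3.141, 0.006, 0.01]
force: [-4.1, 1.1, 7.8]
grip_width: 0.0358
```

```bash
python3 -m creep '{"translation":[[0,0,0],[0,0,0],[0,0,0],[0,0,0],[0,0,0]],"yaw":[0,0,0,0,0],"gripper":[105,105,105,105,105]}'
python3 -m creep '{"translation":[[0,0,0],[0,0,30],[0,0,70],[0,0,110],[0,0,110]],"yaw":[0,0,0,0,0],"gripper":[105,105,105,105,105]}'
python3 -m creep '{"translation":[[-94,126,0],[-94,126,0],[-94,126,0],[-94,126,0],[-94,126,0]],"yaw":[-0.13,-0.13,-0.13,-0.13,-0.13],"gripper":[105,105,105,105,105]}'
python3 -m creep '{"translation":[[-94,119,0],[-94,119,0],[-94,119,0],[-94,119,0],[-94,119,0]],"yaw":[-0.13,-0.13,-0.13,-0.13,-0.13],"gripper":[105,105,105,105,105]}'
python3 - <<'E'
from h import *
c=snap('side','pics/s6.png'); i=cv2.imread('pics/s6.png')[100:300,180:440]
cv2.imwrite('pics/s6c.png',cv2.resize(i,None,fx=3,fy=3))
E
```

```text
time_s: 12.38
ee_pos: [0.6457, 0.0078, 0.0384]
eef_rot: [3.141, 0.006, 0.01]
force: [0.1, 0.4, 0.2]
grip_width: 0.0553
time_s: 12.8
ee_pos: [0.6485, 0.0077, 0.1571]
eef_rot: [3.141, -0.006, 0.01]
force: [1.0, 0.4, 0.5]
grip_width: 0.0555
time_s: 13.22
ee_pos: [0.552, 0.1376, 0.1576]
eef_rot: [3.141, -0.006, -0.117]
force: [0.9, 1.1, 0.8]
grip_width: 0.0554
time_s: 13.63
ee_pos: [0.4554, 0.2599, 0.1576]
eef_rot: [-3.141, -0.005, -0.243]
force: [-0.1, 0.4, 0.8]
grip_width: 0.0553
```

View pics/s6c.png

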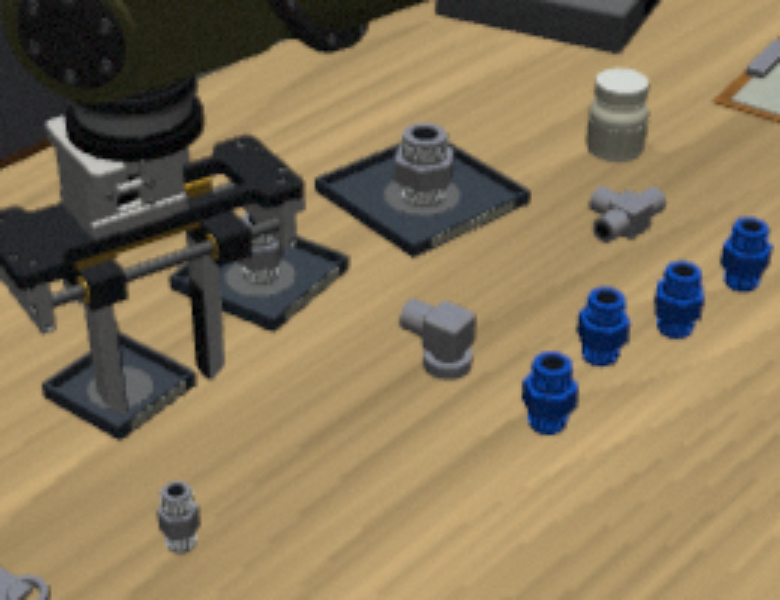

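The medium adapter stands on its pad. The gripper is above the small adapter at (178,515) in the crop, nothing near. Descending.

```bash
python3 -m creep '{"translation":[[3,0,-30],[3,0,-60],[3,0,-80],[3,0,-80],[3,0,-80]],"yaw":[0,0,0,0,0],"gripper":[105,105,105,105,105]}'
python3 -m creep '{"translation":[[0,0,-25],[0,0,-45],[0,0,-45],[0,0,-45]],"yaw":[0,0,0,0],"gripper":[105,105,105,105]}'
python3 -m creep '{"translation":[[0,0,0],[0,0,0],[0,0,0],[0,0,0],[0,0,0]],"yaw":[0,0,0,0,0],"gripper":[230,230,230,230,230]}' 25
python3 -m creep '{"translation":[[0,0,0],[0,0,0],[0,0,0],[0,0,0],[0,0,0]],"yaw":[0,0,0,0,0],"gripper":[230,230,230,230,230]}'
```

```text
time_s: 14.1
ee_pos: [0.4604, 0.2574, 0.0774]
eef_rot: [3.141, -0.005, -0.244]
force: [-0.1, -0.1, -0.0]
grip_width: 0.0551
time_s: 14.43
ee_pos: [0.4612, 0.2573, 0.0336]
eef_rot: [3.141, -0.006, -0.245]
force: [0.3, -0.5, 0.1]
grip_width: 0.0555
time_s: 14.85
ee_pos: [0.4613, 0.2574, 0.0341]
eef_rot: [3.142, -0.006, -0.245]
force: [0.2, -0.7, 0.9]
grip_width: 0.0255
time_s: 15.27
ee_pos: [0.4613, 0.2573, 0.0341]
eef_rot: [3.141, -0.006, -0.245]
force: [0.0, -0.3, 0.0]
grip_width: 0.0239
```

```bash
python3 -m creep '{"translation":[[0,0,15],[0,0,50],[0,0,85],[0,0,85],[0,0,85]],"yaw":[0,0,0,0,0],"gripper":[230,230,230,230,230]}'
python3 -m creep '{"translation":[[154,-73,0],[154,-73,0],[154,-73,0],[154,-73,0],[154,-73,0]],"yaw":[0.2,0.2,0.2,0.2,0.2],"gripper":[230,230,230,230,230]}'
python3 -m creep '{"translation":[[0,0,0],[0,0,0],[0,0,0]],"yaw":[0,0,0],"gripper":[230,230,230]}'
```

```text
time_s: 15.68
ee_pos: [0.462, 0.2577, 0.1206]
eef_rot: [-3.14, -0.009, -0.245]
force: [-0.8, 0.1, -1.6]
grip_width: 0.024
time_s: 16.1
ee_pos: [0.6195, 0.1811, 0.1181]
eef_rot: [-3.141, -0.007, -0.048]
force: [-1.3, -0.3, -0.9]
grip_width: 0.024
time_s: 16.35
ee_pos: [0.6184, 0.1815, 0.1169]
eef_rot: [-3.141, -0.005, -0.047]
force: [-0.1, 0.4, -1.1]
grip_width: 0.0238
```

```bash
python3 -m creep '{"translation":[[-2,3,-30],[-2,3,-60],[-2,3,-75],[-2,3,-75],[-2,3,-75]],"yaw":[0,0,0,0,0],"gripper":[230,230,230,230,230]}'
python3 -m creep '{"translation":[[0,0,-1],[0,0,-2],[0,0,-3],[0,0,-4],[0,0,-4]],"yaw":[0,0,0,0,0],"gripper":[230,230,230,230,230]}'
```

```text
time_s: 16.77
ee_pos: [0.6156, 0.1852, 0.0421]
eef_rot: [-3.141, -0.005, -0.046]
force: [0.1, 0.3, -0.7]
grip_width: 0.0237
time_s: 17.18
ee_pos: [0.6157, 0.1852, 0.0383]
eef_rot: [-3.141, -0.005, -0.046]
force: [-0.3, 0.7, -0.9]
grip_width: 0.0238
```

```bash
python3 -m creep '{"translation":[[0,0,-1],[0,0,-1],[0,0,-2],[0,0,-2]],"yaw":[0,0,0,0],"gripper":[230,230,230,230]}'
```

```text
time_s: 17.52
ee_pos: [0.6158, 0.1852, 0.0365]
eef_rot: [-3.141, -0.005, -0.047]
force: [-0.7, 0.2, 1.0]
grip_width: 0.0237
```

```bash
python3 -m creep '{"translation":[[0,0,0],[0,0,0],[0,0,0],[0,0,0],[0,0,0]],"yaw":[0,0,0,0,0],"gripper":[140,140,140,140,140]}'
python3 -m creep '{"translation":[[0,0,0],[0,0,30],[0,0,70],[0,0,110],[0,0,130]],"yaw":[0,0,0,0,0],"gripper":[140,140,140,140,140]}'
python3 -m creep '{"translation":[[-110,120,20],[-110,120,20],[-110,120,20],[-110,120,20],[-110,120,20]],"yaw":[0,0,0,0,0],"gripper":[140,140,140,140,140]}'
python3 -m creep '{"translation":[[-110,120,20],[-110,120,20],[-110,120,20],[-110,120,20],[-110,120,20]],"yaw":[0,0,0,0,0],"gripper":[140,140,140,140,140]}'
python3 - <<'E'
from h import *
c=snap('top','pics/t7.png'); i=cv2.imread('pics/t7.png')[100:300,160:520]
cv2.imwrite('pics/t7c.png',cv2.resize(i,None,fx=2.2,fy=2.2))
W=world(c)
for n,p,h in(('L',(.6298,-.1815),.069),('M',(.644,.009),.061),('S',(.6138,.1842),.053)):
    S=W.reshape(-1,3);S=S[(np.hypot(S[:,0]-p[0],S[:,1]-p[1])<.04)&(S[:,2]>.02)]
    T=S[S[:,2]>h-.008]; m=cv2.minEnclosingCircle(T[:,:2].astype(np.float32)); print(n,S[:,2].max(),np.array(m[0])-p,m[1]*2)
snap('side','pics/s7.png')
E
```

```text
time_s: 17.93
ee_pos: [0.6158, 0.1852, 0.0364]
eef_rot: [-3.141, -0.005, -0.047]
force: [0.6, -0.1, 0.4]
grip_width: 0.0419
time_s: 18.35
ee_pos: [0.6168, 0.1855, 0.1717]
eef_rot: [-3.14, -0.01, -0.046]
force: [-0.2, 0.4, 0.8]
grip_width: 0.0423
time_s: 18.77
ee_pos: [0.5034, 0.3099, 0.1933]
eef_rot: [-3.138, -0.012, -0.042]
force: [1.3, 0.2, -0.5]
grip_width: 0.0426
time_s: 19.18
ee_pos: [0.3896, 0.4338, 0.2145]
eef_rot: [-3.136, -0.012, -0.037]
force: [-0.6, -0.0, 0.3]
grip_width: 0.0423
L 0.07331862215450952 [-0.0016096  0.0030697] 0.04116448760032654
M 0.06474457289801189 [-0.00024707  0.0010407 ] 0.030441049486398697
S 0.05647546203682444 [-0.00166238  0.00308843] 0.021238723769783974
```

View pics/t7c.png

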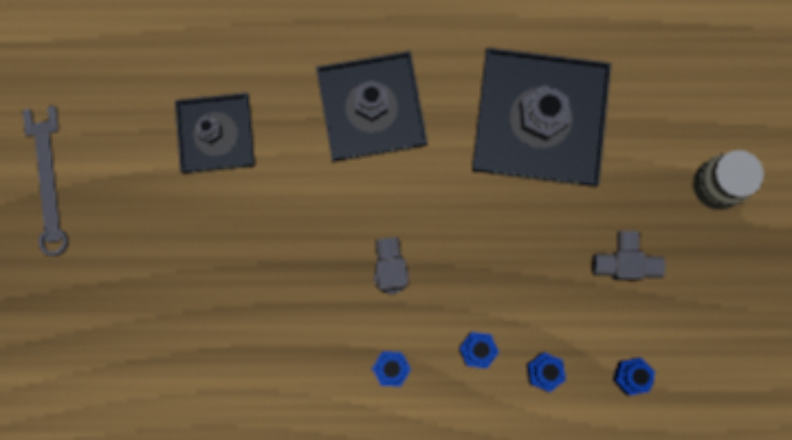

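View pics/s7.png

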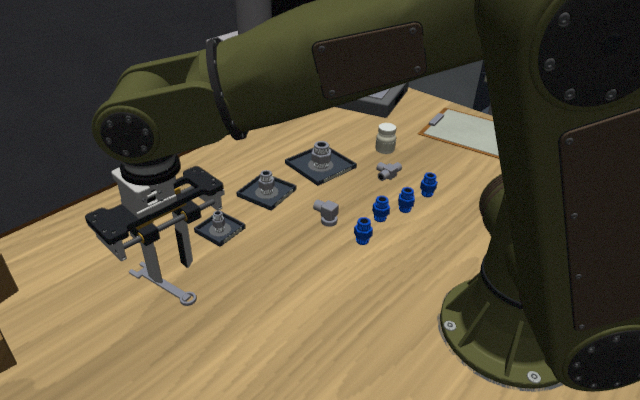

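All three adapters stand upright within 3.5 mm of their pad centres, against a margin of about 15 mm. The elbow, tee, wrench, jar and blue parts have not moved, and the robot is clear of everything.

```bash
python3 -c "
from station import ctrl
o=ctrl.get_obs();print(o['time_s'],o['force']);print(ctrl.hand_in())"
```

```text
19.2833 [ 0.32388172 -0.36000462 -0.63897346]
the job is handed in; nothing more can be done
None
```

All three adapters are in the trays of their own size, placed in the order large, medium, small. I gripped each across its flats, set it down to light contact (under 10 N), and let go before fetching the next. I handed the job in at about 19 s of robot time.

- **Position:** in the last top view, each adapter is within 3.5 mm of its pad centre. The whole foot of each has about 15 mm of room on its pad.
- **Upright:** the tops measure 73, 65 and 56 mm, where 69, 61 and 53 mm are expected on the 3 mm tray floors. Before I moved anything, the same camera already read these tops 2–4 mm high, so the heights agree with upright parts. Both cameras also show them standing.
- **Left alone:** by eye in the pictures, the elbow, tee, wrench, jar and blue look-alikes look unmoved. I did not measure them again.
- **Robot clear:** the gripper was empty and away from everything, with the tool force under 1 N.

No check failed. While carrying, the arm sagged up to about 8 mm, which I corrected before each placing.

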